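# Release the cam lock and push the lens carriage home

## Robot

A 6-joint arm with a two-finger parallel gripper is mounted at the origin on a cart in front of the work surface, level with it; the furniture and walls round the work are solid. World frame = base frame: x ahead of the robot, y to its left, z up, the work surface at z = 0. Lengths are in m, angles in rad, forces in N, time in s.
With the tool pointing down it reaches from about 0.375 to 0.9 m from the base axis. Payload 3.1 kg.
Tool frame: the origin (TCP) lies at the centre of the arm's flange, where the gripper is bolted on; the fingertips stand 173 mm ahead of it and the grasp point (between the pads) lies 155 mm ahead of it; z points along the fingers, y is the line along which they close (so a half turn about z gives the same grasp; the last joint's range is limited). The gripper opens to 85 mm and grips with 20 to 120 N. Pads are 22 mm wide; open, the fingers measure 114 mm over their backs; the gripper's body (76 mm by 85 mm) begins 54 mm behind the grasp point. The pads swing forward as they close: fully open they stand 13 mm farther back than shut.
Start: joints at [1.167, 0.527, 1.433, -0, 1.181, -0.178], TCP at [0.14, 0.609, 0.405] pointing down, gripper open.
Joint ranges: [-3.08, 3.08], [-0.75, 2.2], [0.22, 2.44], [-1.43, 4.57], [0, 2.65], [-2.85, 2.85]. Speed limits (rad/s): [2.79, 2.79, 3.14, 3.14, 3.14, 3.14].

## Interface

Orientations are given as a unit quaternion [x, y, z, w].
In Python, from station import * gives the robot as it stands.
- The arm moves only by the shell command python3 -m jog 'ROWS' [OPENING] [FORCE]. ROWS is a JSON object of lists of equal length, an entry for each row: "linear": the shift along the world's x, y, z in mm, a list of three; "turn": the turn about the world's z in units of 5 degrees (1.0 is 5 degrees). A call has 1 to 12 rows; each row shifts and turns the commanded pose from where the row before left it; what a row does not reach is not made up. A row lasts 1/8 s, in which the tool goes at most 62.5 mm and 10.7 degrees, less where a joint would pass 70% of its speed; a pose out of reach is approached as far as the arm can. A call is refused whole if a number of a shift passes 62.5 or a number of a turn 1, either way. A call with a gripper value outside its range is refused whole. OPENING is the opening, from 0 (shut) to 1 (fully open), set as the call begins (- or left out, the last holds). The fingers move at their own pace and stop on an object; FORCE is the grip in N (left out, the last holds). Time passes only in rows, so rows that do not move let the fingers close. It gives the time, the measured TCP pose, the force, the opening and the grip force at its end, in the units of the state.
- sense(): the state, without advancing time (a new reading comes with each control period).
- snapshot(name): name is "scene" or "top" or "wrist"; returns the picture (400x640x3 uint8, red, green, blue); there is no depth.
- get_calibration(name): a dict with "fx", "fy", "cx", "cy" (pixels), "world_to_cam" (4x4, takes a point from world to camera coordinates). Camera axes: x right, y down, z forward; pixel columns grow to the right and rows downward; lengths in m; the calibration is good to about 2 mm. A picture is of the moment at which its call begins: read the wrist's pose just before it. get_calibration takes no time and is no camera call; for the wrist camera it gives the pose at the moment of the call.
- sign_off(): hands the job in; it is judged then, once.
The state is a dict: "t": time; "q": joint angles; "qd": joint speeds; "tau": joint torques, N m; "tcp_pos": TCP position; "tool_rot": TCP orientation; "force": force on the tool from outside, world axes, zero at the start; "ft_torque": the same for the moment, N m; "finger_gap": opening from 0.0 (shut) to 1.0 (fully open); "gripper_force": force on a finger pad.
Only numpy, scipy, OpenCV 4.12 (cv2) and the standard library are available. Lean on these libraries where they do the work, as an engineer would, in place of code of your own. Each camera call takes 0.05 s, during which the arm holds its last target. There are 200 camera calls.

## Task

On the white lens-centring jig, push the upright pin of the red lever round until the lever lies over the middle of the green mark, so that the eccentric cam stands at its low point and clears the roller; only then push the carriage forward by its blue plate, all the way home against the end stop under the sighting ring. Just push with the fingertips and lift nothing: the amber lens stays lying in its nest untouched, and the things standing beside the jig stay where they are. Leave the lever over the mark and finish clear of everything.

Things in the scene. Friction and masses are not known exactly. Their poses are not given: they have to be found in the camera images.
- jig: White plate 222 x 210 x 12 mm, fixed on the desk. Origin on its underside, 117 mm ahead of its rear edge and 110 mm in from its left edge; x = 'forward' (away from the robot), y left, z up. In this frame the carriage runs at y = +35 mm to a dark end stop (40 mm high) at x = 85 mm; the cam's vertical pivot is at x = 25, y = -45 mm. A thin sighting ring is 48 to 54 mm up over x = 35, y = 35 mm.
- lever_pin (a point): Centre of the upright red pin (14 mm diameter) at the end of the red lever, 60 mm above the desk; the pin is free from 38 to 74 mm above the desk, the lever bar (14 mm wide, 30 to 38 mm up) lies below it. The pin moves on a circle of 80 mm radius about the cam's pivot, on the right, outer side of the jig, moving outward then forward as the lever goes to the mark.
- mark (a point): Fixed point where the centre of the lever pin stands when the cam is exactly at its low point (60 mm above the desk). The green mark, a bar 30 mm across the lever's direction, is painted on the plate 63 mm from the pivot, so that the lever lies over its middle at the low point.
- cam (a joint): Angle of the brass cam with its red lever, rad. 0 = low point: lever on the green mark, 30 degrees right of the jig's forward direction. Positive = lever turned back (clockwise from above), toward the robot; starts at 1.25 to 2.05. Swing the lever counter-clockwise to lower it. Stops at -0.6 and 2.3. Takes 5 N at the pin and stays where left. The roller passes only within 0.4 either side of 0.
- carriage (a joint): Travel of the carriage forward along the jig's x axis, m. 0 at the start, 0.080 = home against the end stop. Moves with about 2 N and stays where it is left. With the cam locked its brass roller strikes the cam after 5 to 15 mm.
- push_face (a point): Centre of the rear face (toward the robot) of the upright blue push plate at the back of the carriage, 50 mm above the desk. The plate is 70 mm wide along the jig's y, 8 mm thick, from 23 to 67 mm above the desk. Push it along the jig's +x. At the start it lies at x = -110, y = +35 mm in the jig's frame, 7 mm ahead of the base plate's rear edge; it travels 80 mm.
- nest (a point): Centre of the floor of the round black-rimmed nest on the carriage (64 mm inside, rim 6 mm high), 24 mm above the desk, 67 mm ahead of the push face.
- lens: Loose amber lens blank, 60 mm diameter, 9 mm thick, lying in the nest. Origin: centre of its underside. Not to be touched.
- eye_drops: Small white bottle with red cap, 22 mm diameter, 58 mm tall, loose, standing left of the jig. Bystander. Origin: centre of its underside.
- lens_case: Blue and white contact lens case, 30 x 68 x 19 mm, loose, left of the jig. Bystander. Origin: centre of its underside.
- green_tape: Roll of green tape, 44 mm diameter, 18 mm high, loose, left of the jig. Bystander. Origin: centre of its underside.

How it is judged:
On the way, in this order (a step that is already met when the one before it is completed fails the run):
1. the cam is turned to its low point while the carriage is still back (value of joint cam between -0.4 and 0.4 rad and value of joint carriage below 0.03 m), for 0.2 s.
2. the carriage is pushed home (value of joint carriage above 0.075 m), for 0.2 s.
At the end, for the whole second after the job is handed in: The lever is on the green mark (cam within 0.4 rad of its low point), the carriage is within 5 mm of the end stop and at rest, and the lens lies in its nest (within 6 mm of its centre and floor) (value of joint cam between -0.4 and 0.4 rad and value of joint carriage above 0.075 m and distance between lens and nest below 0.006 m and linear speed of lens below 0.02 m/s and velocity of joint carriage between -0.01 and 0.01 m/s); the robot touches nothing.
It fails at once if the carriage is forced past the cam (more than 30 mm forward while the cam is more than 0.4 rad off its low point) (value of joint carriage above 0.03 m and (value of joint cam above 0.4 rad or value of joint cam below -0.4 rad)).
It fails at once if the fingers touch the lens (contact force between the fingers and lens above 0.5 N).
It fails at once if the lens is lifted or leaves its nest (distance between lens and nest above 0.012 m).
It fails at once if a bystander is moved by more than 15 mm (distance of any of eye_drops, lens_case, green_tape from where it was at the start of the episode above 0.015 m).
It also fails if it takes over 58 s, if anything falls off the work surface, if the arm or the gripper's body presses on something with over 40 N, if the wrist force passes 120 N, or if a joint passes its speed limit or range.

## Working session

There is one attempt and no reset: what is moved stays moved. The work goes in short steps, Python scripts to look and compute and a shell command to move; the robot and the scene stay as the last step left them, time stands still between calls to the robot, and variables do not carry over. Pictures are saved under pics/ and viewed, at most 10 in all, crops included, and the job is handed in when it is done.

```bash
mkdir -p pics; python3 - <<'E'
from station import *
import cv2
s=sense();print(s['t'],s['tcp_pos'],s['tool_rot'],s['finger_gap'])
a=snapshot("scene");b=snapshot("top")
cv2.imwrite('pics/s.png',a[...,::-1]);cv2.imwrite('pics/t.png',b[...,::-1])
for n in("scene","top"):
  c=get_calibration(n);print(n,c)
E
```

```text
0.0 [0.1397592  0.60881239 0.4037271 ] [ 1.12661985e-01  9.93632761e-01 -1.05552322e-03 -3.16162612e-04] 1.0039441826530027
scene {'fx': 486.48768984500276, 'fy': 486.48768984500276, 'cx': 310.9215093622792, 'cy': 186.6904813962192, 'world_to_cam': array([[-0.70040942, -0.7134775 , -0.01940368,  0.60064834],
       [-0.38776841,  0.40320846, -0.82888998,  0.09932821],
       [ 0.59921807, -0.57303822, -0.55907504,  0.88868327],
       [ 0.        ,  0.        ,  0.        ,  1.        ]])}
top {'fx': 490.87515774559006, 'fy': 490.87515774559006, 'cx': 322.1839215272097, 'cy': 193.52877553067196, 'world_to_cam': array([[ 0.01229675, -0.99938151,  0.0329451 ,  0.3355433 ],
       [-0.99840942, -0.01408443, -0.05459169,  0.49712565],
       [ 0.05502194, -0.03222139, -0.99796511,  0.92166725],
       [ 0.        ,  0.        ,  0.        ,  1.        ]])}
```

View pics/t.png

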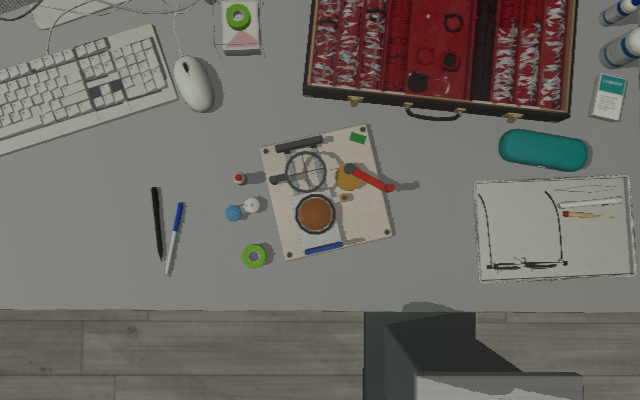

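View pics/s.png

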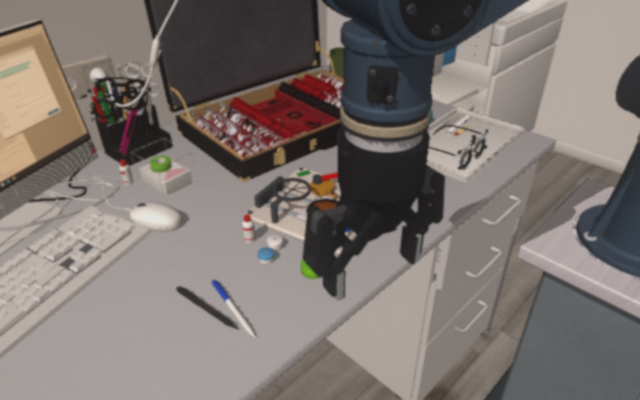

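The top view shows the jig with corners near (262,148), (367,124), (394,235) and (287,261). The blue plate is at about (323,248), the pin end at (390,188) and the green mark at (358,138). The scene view is blocked by the gripper.

```bash
cat > h.py <<'E'
from station import *
import cv2, numpy as np
def ray(cal,u,v,z):
    M=np.array(cal['world_to_cam']);R=M[:3,:3];o=-R.T@M[:3,3]
    d=R.T@np.array([(u-cal['cx'])/cal['fx'],(v-cal['cy'])/cal['fy'],1])
    return o+d*(z-o[2])/d[2]
def proj(cal,p):
    c=np.array(cal['world_to_cam'])@np.append(p,1);return c[0]/c[2]*cal['fx']+cal['cx'],c[1]/c[2]*cal['fy']+cal['cy']
def blobs(img,lo,hi,box):
    h=cv2.cvtColor(img,cv2.COLOR_RGB2HSV);m=cv2.inRange(h,lo,hi);k=np.zeros_like(m);x0,y0,x1,y1=box;k[y0:y1,x0:x1]=m[y0:y1,x0:x1]
    cs,_=cv2.findContours(k,cv2.RETR_EXTERNAL,cv2.CHAIN_APPROX_NONE)
    return sorted(cs,key=cv2.contourArea)[::-1],k
E
python3 - <<'E'
from h import *
im=cv2.imread('pics/t.png')[...,::-1].copy();c=get_calibration('top')
box=(255,118,402,268)
g=cv2.cvtColor(im,cv2.COLOR_RGB2HSV);print(g[140,300],g[250,375],g[120,290],g[200,420])
# plate: white, warm vs desk
cs,m=blobs(im,(0,0,165),(40,60,255),box);
r=cv2.minAreaRect(cv2.convexHull(cs[0]))
P=[ray(c,*p,.012)for p in cv2.boxPoints(r)];print(np.round(P,4),[np.linalg.norm(P[i]-P[i-1]).round(4) for i in range(4)],cv2.boxPoints(r))
for n,lo,hi,z in(('blue',(105,120,50),(130,255,255),.067),('mark',(45,100,50),(85,255,255),.012),('red',(0,170,100),(6,255,255),.038)):
  b,_=blobs(im,lo,hi,(290,120,402,262)); 
  for q in b[:2]:
    r=cv2.minAreaRect(q);print(n,cv2.contourArea(q),[ray(c,*p,z)[:2].round(4) for p in cv2.boxPoints(r)],ray(c,*r[0],z).round(4))
cv2.imwrite('pics/tc.png',cv2.resize(cv2.cvtColor(im[110:270,225:425],cv2.COLOR_RGB2BGR),(800,640)[:2] and (750,600),interpolation=cv2.INTER_CUBIC))
E
```

```text
[60  4 61] [ 30  10 125] [ 36  10 125] [ 38   8 123]
[[0.4772 0.4288 0.012 ]
 [0.4772 0.4288 0.012 ]
 [0.4772 0.4288 0.012 ]
 [0.4772 0.4288 0.012 ]] [np.float64(0.0), np.float64(0.0), np.float64(0.0), np.float64(0.0)] [[276. 201.]
 [276. 201.]
 [276. 201.]
 [276. 201.]]
blue 108.5 [array([0.3881, 0.3739]), array([0.404 , 0.3101]), array([0.3973, 0.3084]), array([0.3815, 0.3723])] [0.3927 0.3412 0.067 ]
mark 98.0 [array([0.597 , 0.2925]), array([0.6114, 0.2879]), array([0.6031, 0.2614]), array([0.5886, 0.2661])] [0.6   0.277 0.012]
red 197.5 [array([0.5282, 0.2893]), array([0.5394, 0.2836]), array([0.5093, 0.224 ]), array([0.4982, 0.2297])] [0.5188 0.2567 0.038 ]
red 30.0 [array([0.5103, 0.2238]), array([0.5104, 0.2126]), array([0.4994, 0.2126]), array([0.4992, 0.2237])] [0.5048 0.2182 0.038 ]
```

View pics/tc.png

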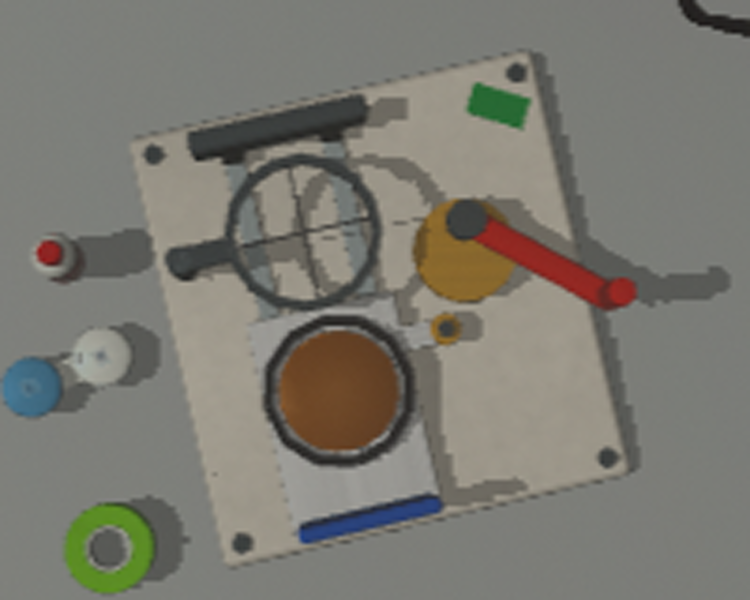

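The crop (scale 3.75) gives plate corners at (134,140), (530,50), (630,468) and (228,565), the pin top at (621,292), and the pivot cap at (466,219).

```bash
python3 - <<'E'
from h import *
c=get_calibration('top')
f=lambda u,v,z:ray(c,u/3.75+225-.4,v/3.75+110-.4,z)[:2]
C=np.array([f(*p,.012) for p in((134,140),(530,50),(630,468),(228,565))]);J=np.array([(105,110),(105,-100),(-117,-100),(-117,110)])/1e3
a=C-C.mean(0);b=J-J.mean(0);th=np.arctan2((b[:,0]*a[:,1]-b[:,1]*a[:,0]).sum(),(a*b).sum())
R=np.array([[np.cos(th),-np.sin(th)],[np.sin(th),np.cos(th)]]);o=C.mean(0)-R@J.mean(0)
print('yaw',np.degrees(th),'o',o,'res',((C-o)@R-J).round(4).tolist())
w=lambda x,y:(o+R@np.array([x,y])/1e3).round(4)
piv=w(25,-45);print('piv',piv,'push',w(-110,35),'home',w(-30,35))
pin=f(621,292,.074);d=R.T@(pin-piv);print('pin',pin,'r',np.linalg.norm(d),'cam',-np.arctan2(d[1],d[0])-np.pi/6)
print('mark bar',w(25+63*np.cos(np.pi/6),-45-31.5))
for a in(1.6,1.3,1,.6,.3,0):t=a+np.pi/6;print(a,w(25+80*np.cos(t),-45-80*np.sin(t)))
print('eyedrops',f(50,252,.058),'case',f(100,355,.019),f(30,387,.019),'tape',f(108,548,.018))
E
```

```text
yaw 13.81297937434112 o [0.50477966 0.33114944] res [[-0.0023, -0.0025], [-0.0018, 0.0018], [0.0025, 0.0017], [0.0016, -0.001]]
piv [0.5398 0.2934] push [0.3896 0.3389] home [0.4673 0.358 ]
pin [0.50145052 0.22398865] r 0.07930081125709582 cam 1.7930369225018459
mark bar [0.6003 0.2759]
1.6 [0.5153 0.2173]
1.3 [0.5389 0.2134]
1 [0.5625 0.2167]
0.6 [0.5906 0.2316]
0.3 [0.6066 0.2494]
0 [0.6166 0.2711]
eyedrops [0.51768255 0.49453411] case [0.47017921 0.47418921] [0.45387357 0.50837533] tape [0.37492124 0.46844352]
```

```bash
python3 -m jog '{"linear":[[34,-37,0],[34,-37,0],[34,-37,0],[34,-37,0],[34,-37,0],[34,-37,0],[34,-37,0],[34,-37,0],[34,-37,0],[29,-37,0],[0,0,-40],[0,0,-30]],"turn":[-0.5,-0.5,-0.5,-0.5,-0.5,-0.5,-0.2,0,0,0,0,0]}' 0 20
python3 - <<'E'
from h import *
s=sense();print(s['tcp_pos'],s['tool_rot'],s['finger_gap'])
c=get_calibration('wrist');a=snapshot('wrist');cv2.imwrite('pics/w1.png',a[...,::-1])
import pickle;pickle.dump(c,open('w1.pkl','wb'))
print('pin predicted',proj(c,(.5015,.224,.074)))
E
```

```text
t: 1.6
tcp_pos: [0.4751, 0.2381, 0.3334]
tool_rot: [0.251, 0.968, -0.0, -0.0]
force: [0.5, 0.1, 0.1]
finger_gap: 0.002
gripper_force: 0.0
[0.47510022 0.23814033 0.33340211] [ 2.50806822e-01  9.68037034e-01 -2.17953613e-04 -4.37569616e-04] 0.0016075245079038084
pin predicted (np.float64(321.1210934740097), np.float64(238.13356007208023))
```

View pics/w1.png

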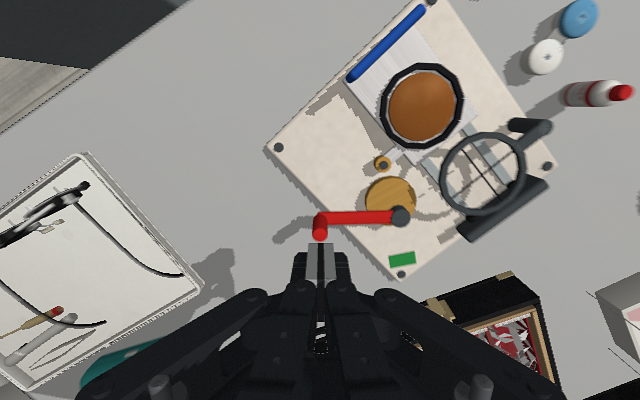

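The wrist view shows the pin top at (320,236), against a predicted (321,238), so the pose is confirmed to about 1 mm. Next I'll work out the arc rows.

```bash
python3 - <<'E'
from h import *
piv=np.array([.5398,.2934]);y=np.radians(13.81)
p=sense()['tcp_pos'][:2];off=.018
def F(a):
  t=y-(a+np.pi/6);r=np.array([np.cos(t),np.sin(t)]);T=np.array([-r[1],r[0]]);return piv+.08*r-off*T
A=[1.79-np.radians(5)*i for i in range(21)]+[0]
q=p
for a in A:
  n=F(a);print(round(a,2),((n-q)*1e3).round(1),n.round(4));q=n
E
python3 -m jog '{"linear":[[0,0,-40],[0,0,-40],[0,0,-30],[0,0,0]],"turn":[0,0,0,0]}'
```

```text
1.79 [11.9 -6.1] [0.4855 0.2319]
1.7 [ 5.6 -4.5] [0.4911 0.2274]
1.62 [ 5.9 -4. ] [0.497  0.2234]
1.53 [ 6.3 -3.5] [0.5033 0.22  ]
1.44 [ 6.5 -2.9] [0.5098 0.2171]
1.35 [ 6.8 -2.3] [0.5166 0.2147]
1.27 [ 6.9 -1.7] [0.5236 0.213 ]
1.18 [ 7.1 -1.1] [0.5306 0.2119]
1.09 [ 7.1 -0.5] [0.5378 0.2114]
1.0 [7.2 0.1] [0.5449 0.2116]
0.92 [7.1 0.8] [0.552  0.2123]
0.83 [7.  1.4] [0.559  0.2137]
0.74 [6.9 2. ] [0.5659 0.2157]
0.66 [6.7 2.6] [0.5726 0.2182]
0.57 [6.4 3.1] [0.579  0.2214]
0.48 [6.1 3.7] [0.5851 0.2251]
0.39 [5.8 4.2] [0.5909 0.2293]
0.31 [5.4 4.7] [0.5963 0.234 ]
0.22 [5.  5.2] [0.6013 0.2391]
0.13 [4.5 5.6] [0.6058 0.2447]
0.04 [4.  5.9] [0.6098 0.2506]
0 [1.8 3.2] [0.6116 0.2538]
t: 2.15
tcp_pos: [0.4742, 0.239, 0.2231]
tool_rot: [0.25, 0.968, -0.001, -0.002]
force: [0.3, -0.5, 0.7]
finger_gap: -0.004
gripper_force: 0.0
```

```bash
python3 -m jog '{"linear":[[6,-3,0],[6,-3,0],[5.6,-4.5,0],[5.9,-4,0],[6.3,-3.5,0],[6.5,-2.9,0],[6.8,-2.3,0],[6.9,-1.7,0],[7.1,-1.1,0],[7.1,-0.5,0]],"turn":[0,0,1,1,1,1,1,1,1,1]}'
```

```text
t: 3.4
tcp_pos: [0.5377, 0.2128, 0.2255]
tool_rot: [-0.098, 0.995, 0.0, -0.002]
force: [-5.1, 2.1, -0.6]
finger_gap: -0.003
gripper_force: 2.3
```

```bash
python3 -m jog '{"linear":[[7.2,0.1,0],[7.1,0.8,0],[7,1.4,0],[6.9,2,0],[6.7,2.6,0],[6.4,3.1,0],[6.1,3.7,0],[5.8,4.2,0],[5.4,4.7,0],[5,5.2,0],[4.5,5.6,0],[0,0,0]],"turn":[1,1,1,1,1,1,1,1,1,1,1,0]}'
python3 - <<'E'
from h import *
c=get_calibration('wrist');a=snapshot('wrist');cv2.imwrite('pics/w2.png',a[...,::-1])
t=snapshot('top');cv2.imwrite('pics/t2.png',cv2.resize(t[110:270,225:425,::-1],(750,600),interpolation=cv2.INTER_CUBIC))
E
```

```text
t: 4.9
tcp_pos: [0.6066, 0.2456, 0.2254]
tool_rot: [-0.545, 0.838, 0.0, -0.001]
force: [-4.2, -2.6, 0.7]
finger_gap: 0.001
gripper_force: 1.7
```

View pics/w2.png

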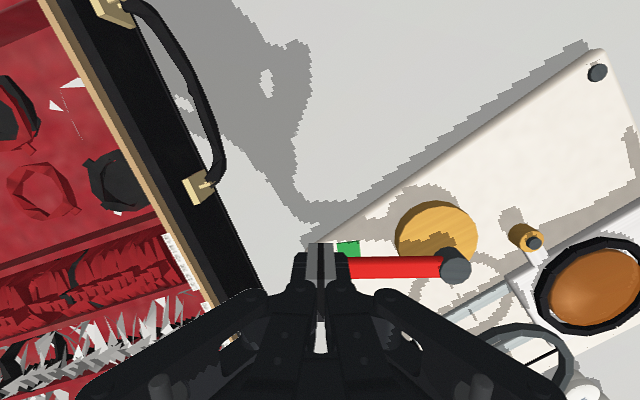

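The lever lies just short of the mark's middle, with green still showing at (348,248). I'll push about 6 mm more, back off and rise.

```bash
python3 -m jog '{"linear":[[4,5.9,0],[0.7,1.2,0],[0,0,0],[-10,-16,0],[-10,-16,0],[0,0,40],[0,0,60],[-40,0,30],[-50,0,0],[0,0,0]],"turn":[1,0,0,0,0,0,-1,-1,-1,0]}'
python3 - <<'E'
from h import *
t=snapshot('top');c=get_calibration('top')
cv2.imwrite('pics/t3.png',cv2.resize(t[110:270,225:425,::-1],(750,600),interpolation=cv2.INTER_CUBIC))
E
```

```text
t: 6.25
tcp_pos: [0.4988, 0.2215, 0.3555]
tool_rot: [-0.47, 0.883, 0.001, 0.0]
force: [0.1, -1.3, 0.1]
finger_gap: 0.002
gripper_force: 0.0
```

View pics/t3.png

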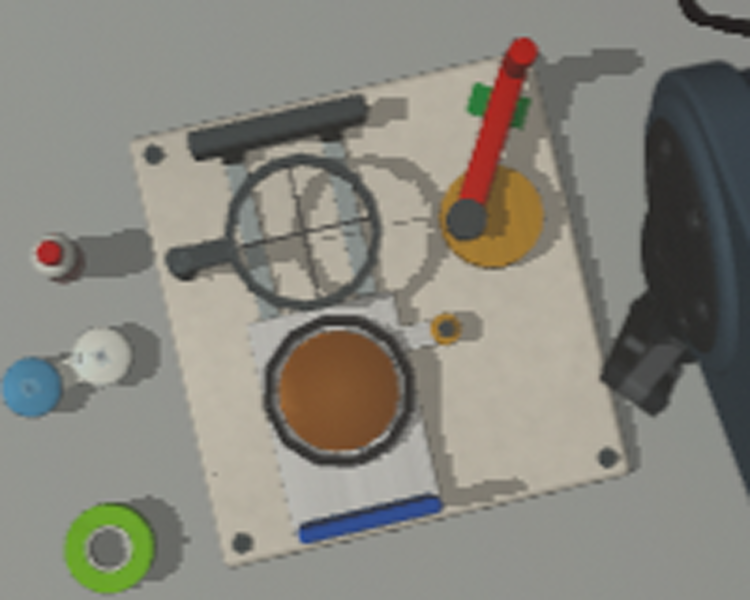

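```bash
python3 - <<'E'
from h import *
c=get_calibration('top')
f=lambda u,v,z:ray(c,u/3.75+225-.4,v/3.75+110-.4,z)[:2]
d=f(522,52,.074)-[.5398,.2934];print(np.linalg.norm(d),np.radians(13.81)-np.arctan2(d[1],d[0])-np.pi/6)
E
python3 -m jog '{"linear":[[-20,15,0],[-20,16,0],[-20,16,0],[-20,16,0],[-20,16,0],[-20,16,0],[-19,15,0],[0,0,-40],[0,0,-40],[0,0,-40],[0,0,-20],[0,0,0]],"turn":[-1,-1,-1,-1,-1,-1,-1,-1,-0.4,0,0,0]}'
python3 - <<'E'
from h import *
s=sense();a=snapshot('scene');cv2.imwrite('pics/s2.png',a[...,::-1])
print(np.array(s['tcp_pos'])-[.3896,.3389,0])
E
```

```text
0.07809737749995191 -0.0010904439283349054
t: 7.8
tcp_pos: [0.3646, 0.3318, 0.2132]
tool_rot: [-0.122, 0.993, 0.0, 0.0]
force: [-0.2, -0.8, 0.9]
finger_gap: -0.0
gripper_force: 0.0
[-0.025028   -0.00714264  0.21316003]
```

View pics/s2.png

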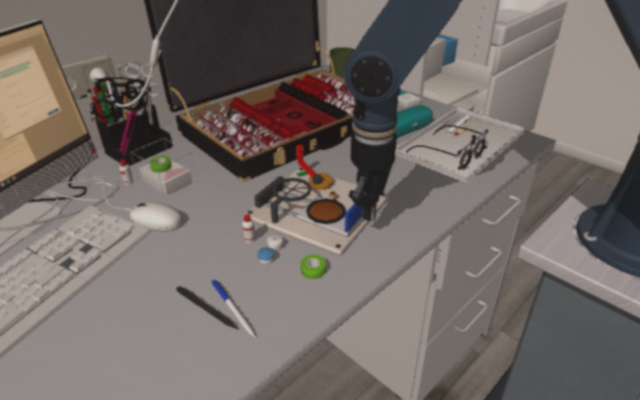

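The lever is on the mark (cam ≈ 0.00), and the fingertips stand behind the blue plate at about (370,210). Now I'll push along the jig's x.

```bash
python3 -m jog '{"linear":[[7.8,1.9,0],[7.8,1.9,0],[7.8,1.9,0],[7.8,1.9,0],[7.8,1.9,0],[7.8,1.9,0],[7.8,1.9,0],[7.8,1.9,0],[7.8,1.9,0],[7.8,1.9,0],[7.8,1.9,0],[0,0,0]],"turn":[0,0,0,0,0,0,0,0,0,0,0,0]}'
```

```text
t: 9.35
tcp_pos: [0.4501, 0.3524, 0.2148]
tool_rot: [-0.122, 0.992, 0.001, 0.002]
force: [-1.2, -0.3, 0.5]
finger_gap: -0.001
gripper_force: 0.0
```

```bash
python3 -m jog '{"linear":[[2.9,0.7,0],[1.9,0.5,0],[1.5,0.4,0],[1,0.25,0],[0,0,0]],"turn":[0,0,0,0,0]}'
```

```text
t: 9.98
tcp_pos: [0.4549, 0.3537, 0.2146]
tool_rot: [-0.122, 0.992, -0.0, -0.002]
force: [-4.8, -0.6, 4.0]
finger_gap: 0.001
gripper_force: 2.5
```

```bash
python3 -m jog '{"linear":[[1.9,0.5,0],[1.9,0.5,0],[0,0,0]],"turn":[0,0,0]}'
```

```text
t: 10.35
tcp_pos: [0.4562, 0.354, 0.2144]
tool_rot: [-0.122, 0.992, -0.001, -0.006]
force: [-10.6, -1.5, 8.2]
finger_gap: -0.003
gripper_force: 5.5
```

```bash
python3 -m jog '{"linear":[[-10,-2.5,0],[-29,-7,0],[-29,-7,0],[0,0,50],[0,0,60],[-10,-60,20],[0,-60,0],[0,-60,0],[0,0,0],[0,0,0]],"turn":[0,0,0,0,0,0,0,0,0,0]}'
python3 - <<'E'
from h import *
t=snapshot('top');c=get_calibration('top')
cv2.imwrite('pics/t4.png',cv2.resize(t[110:270,225:425,::-1],(750,600),interpolation=cv2.INTER_CUBIC))
b,_=blobs(t,(105,120,50),(130,255,255),(280,120,402,262))
r=cv2.minAreaRect(b[0]);p=ray(c,*r[0],.067)[:2];print('plate travel',(p-[.3927,.3412]),np.linalg.norm(p-[.3927,.3412]))
E
```

```text
t: 11.6
tcp_pos: [0.3828, 0.1596, 0.3446]
tool_rot: [-0.122, 0.993, 0.0, 0.001]
force: [-0.3, 0.1, -0.3]
finger_gap: 0.001
gripper_force: 0.0
plate travel [0.0773908  0.01869417] 0.07961663377660415
```

View pics/t4.png

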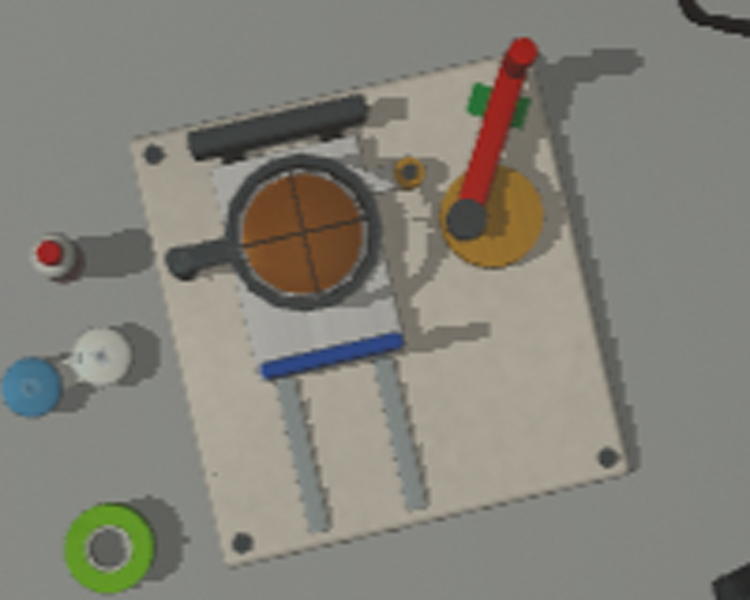

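The carriage has travelled 79.6 mm and is home. The lens sits under the ring at (303,232), the lever is on the mark, the bystanders haven't moved, and the arm is clear.

```bash
python3 -c "
from station import *
print(sign_off())"
```

```text
the job is handed in; nothing more can be done
None
```

I handed in the job with the lever on the middle of the green mark (cam about 0 rad), the carriage home after about 79.6 mm of travel, the lens in its nest, the bystanders unmoved and the arm clear; no verdict came back.

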